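Tilt the shoehorn out of the half-open accessory drawer

ROBOT

A 6-joint arm with a two-finger parallel gripper is mounted at the origin on the work surface. World frame = base frame: x ahead of the robot, y to its left, z up, the work surface at z = 0. Lengths are in mm, angles in rad, forces in N, time in s.
With the tool pointing down it reaches from about 275 to 1000 mm from the base axis. Payload 8.4 kg.
Tool frame: the origin (TCP) lies at the very end of the fingers, on their centre line; the grasp point (between the pads) lies 19 mm behind it; z points along the fingers, y is the line along which they close (so a half turn about z gives the same grasp; the last joint's range is limited). The gripper opens to 85 mm and grips with 20 to 120 N. Pads are 22 mm wide; open, the fingers measure 114 mm over their backs; the gripper's body (76 mm by 85 mm) begins 54 mm behind the grasp point. The pads swing forward as they close: fully open they stand 13 mm farther back than shut.
Start: joints at [-1.3, 0.353, 1.633, -0, 1.155, -0.002], TCP at [168.391, -601.891, 231.281] pointing down, gripper open.
Joint ranges: [-2.63, 2.63], [-0.92, 2.1], [0.06, 2.66], [-1.3, 4.44], [0, 2.69], [-3.02, 3.02]. Speed limits (rad/s): [2.22, 2.22, 2.79, 3.14, 3.14, 3.14].

INTERFACE

Orientations are given as [roll, pitch, yaw] about the fixed x, y, z axes, in that order (R = Rz(yaw) Ry(pitch) Rx(roll)).
In Python, from rig import sensors, grab_frame, camera_params, order gives the robot as it stands. The module is installed in compiled form; this text tells all that it offers.
- The arm moves only by the tool move_arm, never from a script. Its argument "motion" is a list of rows, each a list of 7 numbers: the turn, a rotation vector about the tool's x, y, z in fractions of the full range, 1 being pi/2 rad, then the shift along the tool's x, y, z in fractions of the full range, 1 being 0.5 m, then the finger opening in m, from 0 to 0.0854. A call has 1 to 8 rows; each row is the pose to reach, as a shift and turn from the pose commanded when the call began, along the tool's axes at that moment; what a row does not reach only later rows make up. A row lasts 1/8 s, in which the tool goes at most 62.5 mm and 10.7 degrees, less where a joint would pass 70% of its speed; a pose out of reach is approached as far as the arm can. Shift and turn numbers lie between -1 and 1, and a call with a number outside is refused. A call with a gripper value outside its range is refused whole. The fingers move at their own pace and stop on an object; "grip_force" is the grip in N (left out, the last holds). Time passes only in rows, so rows that repeat a pose let the fingers close. It gives the time, the measured TCP pose, the force, the opening and the grip force at its end, in the units of the state.
- sensors.sense(): the state, without advancing time (a new reading comes with each control period).
- grab_frame(name): name is "scene" or "side" or "wrist"; returns (picture, depth): 480x640x3 uint8, red, green, blue; 480x640 float32, mm along the optical axis (not along the pixel's ray), 0 where there is no reading.
- camera_params(name): a dict with "camera_matrix" (3x3 intrinsics, pixels), "world_from_camera" (4x4, takes a point from camera to world coordinates). Camera axes: x right, y down, z forward; pixel columns grow to the right and rows downward; lengths in mm; the calibration is good to about 2 mm. A picture is of the moment at which its call begins: read the wrist's pose just before it. camera_params takes no time and is no camera call; for the wrist camera it gives the pose at the moment of the call.
- order.sign_off(): hands the job in; it is judged then, once.
The state is a dict: "clock": time; "qpos": joint angles; "qvel": joint speeds; "joint_efforts": joint torques, N m; "eef_pos": TCP position; "tcp_rot": TCP orientation; "contact_force": force on the tool from outside, world axes, zero at the start; "wrist_torque": the same for the moment, N m; "opening": opening from 0.0 (shut) to 1.0 (fully open); "grasp_force": force on a finger pad.
Only numpy, scipy, OpenCV 4.12 (cv2) and the standard library are available. Lean on these libraries where they do the work, as an engineer would, in place of code of your own. Each camera call takes 0.05 s, during which the arm holds its last target. There are 200 camera calls.

TASK

Pull the top drawer of the small accessory unit out to its stop, then take the long shoehorn out of it: it is too long to lift out level, so tilt it and draw it out diagonally, handle end first, through the gap between the drawer front and the edge of the unit's clear top. The job finishes while you are still holding it in the gripper: hold the shoehorn level and still in the air, all of it at least 5 cm above the unit's top and touching nothing else. Leave the top drawer pulled out and the bottom drawer shut, do not drop the shoehorn, and leave everything else on the shelf where it stands.

Things in the scene. Friction and masses are not known exactly. Their poses are not given: they have to be found in the camera images.
- unit: Ivory two-drawer accessory unit, fixed to the shelf: 360 mm deep (x), 310 mm wide (y), 145 mm high. Origin: at the bottom, middle of its front edge (carcass front plane); x points into the unit, away from the robot, y to its left, z up. Two drawers one above the other, each with a 16 mm thick cream front panel before the front plane and a steel bar handle.
- top_drawer (a joint): Slide of the top drawer on half-extension runners: 0 shut, 0.16 m out at its stop (towards the unit's -x). Starts shut or up to 30 mm open, has about 2 N friction and stays where it is left. Its front panel reaches 137 mm above the unit's origin.
- top_drawer_pull (a point): Middle of the top drawer's bar handle: a round steel bar 10 mm thick and 120 mm long along the unit's y, 115.5 mm above the unit's origin, its centre 38 mm in front of the panel face (33 mm clear behind the bar). Moves with the drawer; axes as the unit's.
- low_drawer (a joint): Slide of the bottom drawer: 0 shut; must stay shut. Its like handle is 51 mm above the unit's origin, below the top one.
- shoehorn: Shoehorn 270 mm long, about 0.11 kg, flat in the top drawer's wide lane, roughly along unit x, handle to the robot, seen through the clear top. Origin: underside of the handle's free end; x points along it to the blade, z up. Beech handle 22 mm wide, 16 mm thick, x 0 to 128 mm; brass ferrule 24 mm wide to x 145 mm; steel trough blade up to 40 mm wide to x 270 mm. Balances near x 125 mm.
- freshener: White battery fan clothes freshener with a toggle switch, 168 mm high, base 80 x 100 mm; origin under its base. Not to be disturbed.
- ring_tier_low: Lower tier of a clear stacking ring box, 100 x 130 x 42 mm, origin under its centre. Not to be disturbed.
- ring_tier_top: Upper, lidded tier of the ring box, 100 x 130 x 45 mm, standing on the lower one. Not to be disturbed.
- vase: Empty navy ceramic bud vase, 115 mm high, 72 mm across; origin under its foot. Not to be disturbed.
- tie_bar: Silver aluminium tie bar, 60 x 7 x 8 mm, lying on the shelf. Not to be disturbed.
- hanger: Black plastic clothes hanger, 400 mm wide, lying flat on the shelf to the robot's left; origin within its triangle. Not to be disturbed.
- top_edge (a point): Middle of the front edge of the unit's clear top, a fixed sheet 6 mm thick over the whole unit, 139 to 145 mm above its origin; this point is at 142 mm. With the drawer at its stop, the only way up is the 160 mm between the panel's inner face and this edge. Axes as the unit's.
- top_drawer_in (a point): Floor of the top drawer's wide lane, at the foot of the front panel's inner face, mid-width of the lane; 84 mm above the unit's origin, moves with the drawer, axes as the unit's. The lane is 206 mm wide (unit y -63 to +143 mm) and 331 mm long, from this face to the back wall. Side walls and divider rise 42 mm above the floor. On its -y side is a narrow lane of ring rolls.

How it is judged:
By the outcome, as a careful person would: the job done as asked, in the order asked, and still so for the second after the job is handed in, while the arm keeps its last pose, push and grip.
It also fails if it takes over 58 s, if anything falls off the work surface, if the arm or the gripper's body presses on something with over 40 N, if the wrist force passes 120 N, or if a joint passes its speed limit or range.

## Working session

There is one attempt and no reset: what is moved stays moved. The work goes in short steps, Python scripts to look and compute and a tool call to move; the robot and the scene stay as the last step left them, time stands still between calls to the robot, and variables do not carry over. Pictures are saved under pics/ and viewed, at most 10 in all, crops included, and the job is handed in when it is done.

Besides the shell and the picture viewer there is one more tool, called after "Emit:" as a command line: name --pt "numbers of a row" for each row, then --argument value for the rest. move_arm: Moves the arm, as the interface text tells. Its arguments: {"type":"object","properties":{"motion":{"type":"array","items":{"type":"array","items":{"type":"number"}}},"grip_force":{"type":"number"}},"required":["motion"]}

```bash
mkdir -p pics; python3 - <<'E'
from rig import sensors, grab_frame, camera_params
import cv2, numpy as np
s=sensors.sense(); print(s)
for n in ("scene","side"):
    p,d=grab_frame(n); cv2.imwrite(f"pics/{n}0.png",p[:,:,::-1]); np.save(f"pics/{n}0d.npy",d)
    c=camera_params(n); print(n,np.round(c["camera_matrix"],1).tolist(),np.round(c["world_from_camera"],3).tolist())
E
```

```text
{'clock': 0.0, 'qpos': array([-1.30038103e+00,  3.53660746e-01,  1.63418805e+00,  6.97536924e-06,
        1.15519670e+00, -2.36328314e-03]), 'qvel': array([ 0.0017362 ,  0.00237338, -0.00133904,  0.00033267, -0.00071971,
        0.00075478]), 'joint_efforts': array([-1.91179097e-03, -6.05264497e+01, -3.42070842e+01, -5.97716394e-05,
        9.57599783e-03, -7.33553122e-06]), 'eef_pos': array([ 168.2686986 , -601.39495834,  230.53074998]), 'tcp_rot': array([-3.14013983e+00, -9.81093500e-06,  2.72775748e-01]), 'contact_force': array([0.73644989, 0.0808304 , 0.35594343]), 'wrist_torque': array([ 0.02829716, -0.06861228,  0.05735419]), 'grasp_force': 0.0, 'opening': 0.9965348248539447}
scene [[511.1, 0.0, 330.5], [0.0, 511.1, 243.1], [0.0, 0.0, 1.0]] [[-0.171, 0.592, -0.788, 1463.754], [0.985, 0.091, -0.146, 154.122], [-0.015, -0.801, -0.599, 805.102], [0.0, 0.0, 0.0, 1.0]]
side [[472.1, 0.0, 325.4], [0.0, 472.1, 247.8], [0.0, 0.0, 1.0]] [[-0.787, -0.452, 0.419, 30.205], [-0.617, 0.591, -0.52, 590.575], [-0.013, -0.668, -0.744, 999.864], [0.0, 0.0, 0.0, 1.0]]
```

View pics/scene0.png

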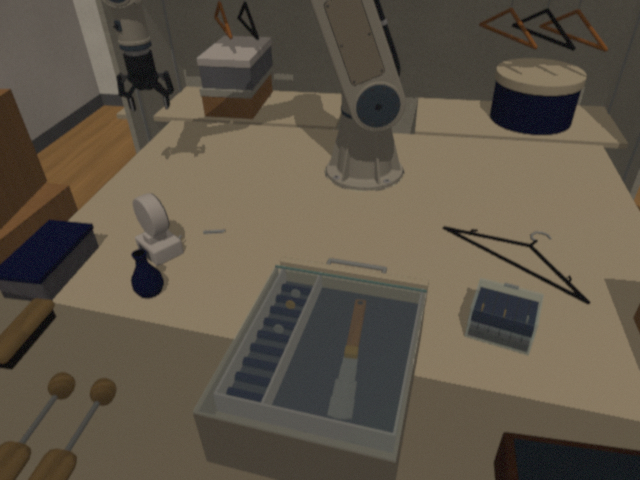

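View pics/side0.png

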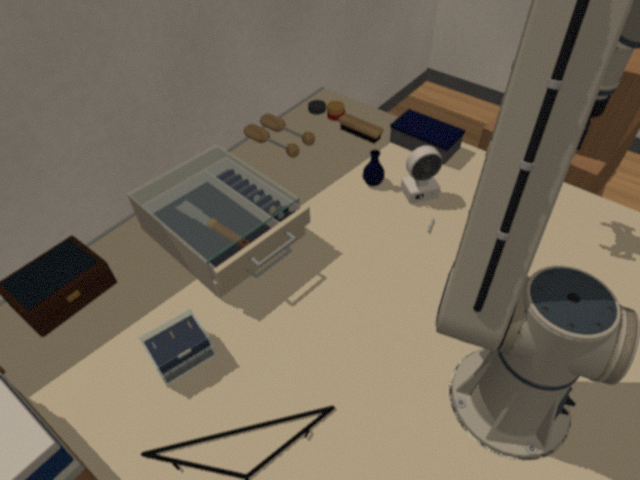

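The scene view shows the unit with its handle at (328–385, 261–269) and the shoehorn at (360,300) to (340,415). In the side view the top handle is at (252–293, 237–268). I'll enlarge both to get accurate corners.

```bash
python3 - <<'E'
import cv2, numpy as np
p=cv2.imread("pics/scene0.png"); c=p[250:480,185:440]; cv2.imwrite("pics/c1.png",cv2.convertScaleAbs(cv2.resize(c,None,fx=2.6,fy=2.6,interpolation=cv2.INTER_CUBIC),alpha=1.6))
p=cv2.imread("pics/side0.png"); c=p[140:310,120:335]; cv2.imwrite("pics/c2.png",cv2.convertScaleAbs(cv2.resize(c,None,fx=3.5,fy=3.5,interpolation=cv2.INTER_CUBIC),alpha=1.6))
E
```

```text
(no output)
```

View pics/c1.png

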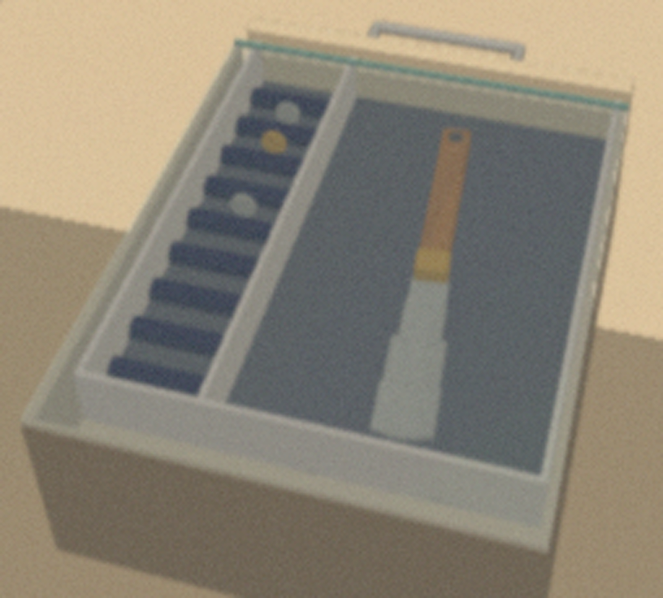

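View pics/c2.png

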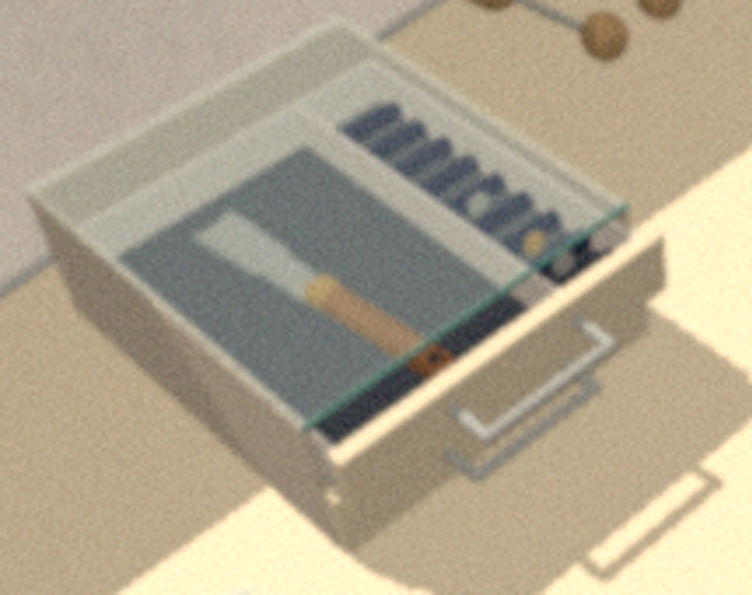

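c1 and c2 show the teal front edge of the clear top, the back corners, the handle bar ends and the shoehorn (handle end at c1 (456,130), blade end at (402,437)). The top drawer is slightly open. Next I'll cast rays and triangulate these points.

```bash
cat > h.py <<'E'
import numpy as np
from rig import camera_params
def ray(n,u,v):
    c=camera_params(n);T=np.array(c["world_from_camera"]);K=np.array(c["camera_matrix"])
    return T[:3,3],T[:3,:3]@np.linalg.solve(K,[u,v,1.])
def onz(n,u,v,z):
    o,d=ray(n,u,v);return o+d*(z-o[2])/d[2]
def tri(a,b):
    A=[];B=[]
    for n,u,v in(a,b):
        o,d=ray(n,u,v);d=d/np.linalg.norm(d);P=np.eye(3)-np.outer(d,d);A.append(P);B.append(P@o)
    return np.linalg.lstsq(np.vstack(A),np.hstack(B),rcond=None)[0]
E
python3 - <<'E'
from h import *
np.set_printoptions(precision=1,suppress=True)
S=lambda x,y:(185+x/2.6,250+y/2.6)
D=lambda x,y:(120+x/3.5,140+y/3.5)
for nm,s,d,z in [("topL",(628,105),(305,428),142),("topR",(237,43),(628,208),142),("backL",(548,548),(30,193),145),("backR",(25,425),(335,20),145),
 ("barL",(522,48),(487,433),115.5),("barR",(374,31),(610,342),115.5),("panL",(630,92),(335,458),137),("panR",(248,30),(662,240),137),("hEnd",(456,130),(440,360),100),("fer",(434,250),(318,292),100),("blade",(402,437),(215,225),92)]:
    a=("scene",*S(*s));b=("side",*D(*d))
    print(nm,tri(a,b),onz(*a,z)[:2],onz(*b,z)[:2])
E
```

```text
topL [710.7 200.1 140.2] [713.3 201.1] [709.2 199.7]
topR [ 680.8 -106.4  136.9] [ 687.5 -103.4] [ 677.1 -103.5]
backL [1067.5  165.7  136.4] [1073.3  167.3] [1057.   168.1]
backR [1041.9 -138.   137.5] [1046.5 -134.9] [1032.9 -131.4]
barL [625.5 115.  115.1] [627.3 116.9] [625.2 113. ]
barR [616.9  -7.8 110.4] [624.   -5.5] [613.6  -5.6]
panL [683.  201.6 129.4] [692.7 202.6] [677.2 203.2]
panR [ 647.1 -106.6  122.8] [ 664.4 -100.8] [637.2 -95.7]
hEnd [713.2  73.9  98.5] [715.   74.3] [712.1  74.4]
fer [838.4  76.9  98.8] [838.1  74.4] [837.3  80.6]
blade [976.9  71.8  83.3] [983.8  74.9] [968.   74.3]
```

```bash
cat >> h.py <<'E'
from scipy.spatial.transform import Rotation as Rot
from rig import sensors
U0=np.array([696.5,48.3,0.]);UY=-0.096
def uw(p): return U0+Rot.from_euler('z',UY).apply(p)      # unit -> world
def plan(targets):
    """targets: (pos mm, Rotation) list; prints turn & shift in present tool axes (m)"""
    s=sensors.sense();R=Rot.from_euler('xyz',s["tcp_rot"]);p=s["eef_pos"]
    print("t",round(s["clock"],2),"p",np.round(p,1),"rpy",np.round(s["tcp_rot"],3),"F",np.round(s["contact_force"],1),"open",round(s["opening"],3),"g",round(s["grasp_force"],1))
    for q,Q in targets:
        print(np.round((R.inv()*Q).as_rotvec(),3).tolist(),np.round(R.inv().apply(np.array(q)-p)/1000,4).tolist())
def down(yaw,tilt=0,ax=0):
    """tool down with yaw, then turned by tilt about the horizontal world axis at angle ax"""
    return Rot.from_rotvec(tilt*np.array([-np.sin(ax),np.cos(ax),0]))*Rot.from_euler('xyz',[np.pi,0,yaw])
E
python3 - <<'E'
from h import *
plan([([420,-230,231],down(1.475)),([622,54.5,231],down(1.475)),([622,54.5,180],down(1.475))])
E
```

```text
t 0.1 p [ 168.3 -601.5  230.6] rpy [-3.14   0.     0.273] F [-0.1  1.  -0.5] open 0.998 g 0.0
[-0.001, -0.001, -1.202] [0.3425, -0.2899, 0.0]
[-0.001, -0.001, -1.202] [0.6137, -0.5095, 0.0003]
[-0.001, -0.001, -1.202] [0.6137, -0.5094, 0.0513]
```

Careful with the scale: shifts go in shares of 0.5 m and turns go in shares of pi/2 rad. That gives: 0.35 m / 0.5 = 0.7, 0.31 m / 0.5 = 0.62, -1.2 rad / 1.5708 = -0.7639.

Emit:
move_arm --pt "0 0 -0.0955 0.08 -0.066 0 0.085" --pt "0 0 -0.191 0.17 -0.14 0 0.085" --pt "0 0 -0.2865 0.26 -0.214 0 0.085" --pt "0 0 -0.382 0.35 -0.288 0 0.085" --pt "0 0 -0.4775 0.44 -0.362 0 0.085" --pt "0 0 -0.573 0.53 -0.436 0 0.085" --pt "0 0 -0.6685 0.62 -0.51 0 0.085" --pt "0 0 -0.7639 0.7 -0.58 0 0.085"

```text
clock: 1.1
eef_pos: [428.1, -226.5, 231.2]
tcp_rot: [3.142, -0.0, 1.478]
contact_force: [1.3, -1.2, 0.3]
opening: 0.994
grasp_force: 0.0
```

```bash
python3 - <<'E'
from h import *
plan([([622,54.5,231],down(1.475)),([622,54.5,150],down(1.475))])
E
```

```text
t 1.1 p [ 428.1 -226.5  231.2] rpy [ 3.142 -0.     1.478] F [ 1.3 -1.2  0.3] open 0.994 g 0.0
[0.0, -0.0, 0.003] [0.2978, 0.167, 0.0002]
[0.0, -0.0, 0.003] [0.2978, 0.167, 0.0812]
```

Scaled: 0.298 m / 0.5 = 0.596, 0.167 m / 0.5 = 0.334.

Emit:
move_arm --pt "0 0 0 0.1 0.056 0 0.06" --pt "0 0 0 0.2 0.112 0 0.06" --pt "0 0 0 0.3 0.168 0 0.05" --pt "0 0 0 0.4 0.224 0 0.045" --pt "0 0 0 0.5 0.28 0 0.045" --pt "0 0 0 0.596 0.334 0 0.045" --pt "0 0 0 0.596 0.334 0.06 0.045" --pt "0 0 0 0.596 0.334 0.12 0.045"

```text
clock: 2.1
eef_pos: [622.8, 52.9, 170.2]
tcp_rot: [-3.142, 0.0, 1.474]
contact_force: [0.6, -0.2, -1.2]
opening: 0.53
grasp_force: 0.0
```

```bash
python3 - <<'E'
from h import *
from rig import grab_frame
import cv2
c=camera_params("wrist");print(np.round(c["camera_matrix"],1).tolist(),np.round(c["world_from_camera"],3).tolist())
p,d=grab_frame("wrist");cv2.imwrite("pics/w1.png",p[:,:,::-1])
plan([([622,54.5,97],down(1.475))])
E
```

```text
[[331.7, 0.0, 327.9], [0.0, 331.7, 240.4], [0.0, 0.0, 1.0]] [[0.995, -0.091, -0.029, 632.47], [-0.096, -0.945, -0.314, 133.878], [0.001, 0.315, -0.949, 311.933], [0.0, 0.0, 0.0, 1.0]]
t 2.15 p [620.2  52.3 165.9] rpy [-3.136e+00  1.000e-03  1.474e+00] F [-1.7  0.3 -3.1] open 0.527 g 0.0
[-0.006, 0.001, -0.001] [0.0025, 0.002, 0.0689]
```

View pics/w1.png

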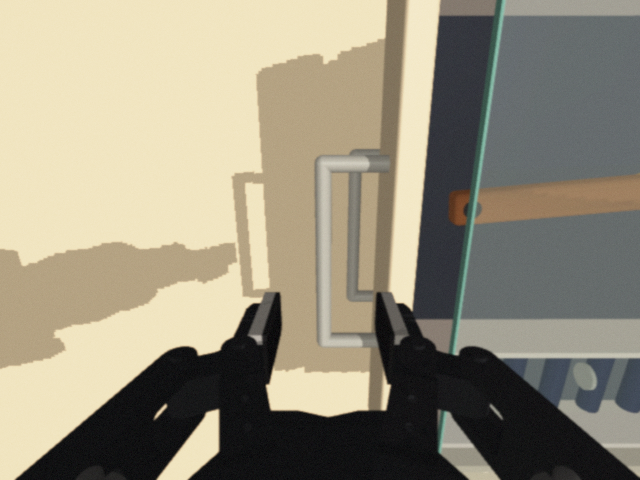

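The wrist view shows the bar at column 323 (rows 160–342) between the two fingers, and the clear-top edge running (500,0)–(440,440). The handle end is at (455,208).

```bash
python3 - <<'E'
from h import *
np.set_printoptions(precision=1,suppress=True)
for n,u,v,z in [("barL",323,160,115.5),("barR",325,342,115.5),("topA",501,2,145),("topB",454,370,145),("panA",439,5,137),("panB",416,300,137),("hEnd",450,208,100),("hmid",640,193,100)]:
    w=onz("wrist",u,v,z);print(n,w,Rot.from_euler('z',-UY).apply(w-U0))
E
```

```text
barL [625.5 117.7 115.5] [-77.3  62.3 115.5]
barR [614.7  -2.5 115.5] [-76.6 -58.4 115.5]
topA [706.5 176.7 145. ] [ -2.4 128.8 145. ]
topB [691.3  -8.1 145. ] [  0.3 -56.6 145. ]
panA [683.4 180.4 137. ] [-25.8 130.2 137. ]
panB [671.5  36.1 137. ] [-23.8 -14.6 137. ]
hEnd [702.7  78.9 100. ] [  3.2  31.1 100. ]
hmid [820.8  77.3 100. ] [121.   40.8 100. ]
```

Scaled: 0.074 m / 0.5 = 0.148, 0.06 m / 0.5 = 0.12.

Emit:
move_arm --pt "0 0 0 0.004 -0.004 0.04 0.045" --pt "0 0 0 0.004 -0.004 0.08 0.045" --pt "0 0 0 0.004 -0.004 0.12 0.045" --pt "0 0 0 0.004 -0.004 0.148 0.045" --pt "0 0 0 0.004 -0.004 0.148 0.02" --pt "0 0 0 0.004 -0.004 0.148 0" --pt "0 0 0 0.004 -0.004 0.148 0" --pt "0 0 0 0.004 -0.004 0.148 0" --grip_force 40

```text
clock: 3.15
eef_pos: [620.7, 54.1, 97.3]
tcp_rot: [-3.141, 0.0, 1.473]
contact_force: [-1.1, -0.2, 0.5]
opening: 0.1
grasp_force: 38.9
```

Scaled: -0.13 m / 0.5 = -0.26, -0.125 m / 0.5 = -0.25.

Emit:
move_arm --pt "0 0 0 0 -0.02 0 0" --pt "0 0 0 0 -0.06 0 0" --pt "0 0 0 0 -0.1 0 0" --pt "0 0 0 0 -0.14 0 0" --pt "0 0 0 0 -0.18 0 0" --pt "0 0 0 0 -0.22 0 0" --pt "0 0 0 0 -0.25 0 0" --pt "0 0 0 0 -0.26 0 0"

```text
clock: 4.15
eef_pos: [490.4, 66.7, 97.3]
tcp_rot: [-3.141, 0.0, 1.473]
contact_force: [2.4, -4.1, -4.7]
opening: 0.099
grasp_force: 39.8
```

Scaled: -0.011 m / 0.5 = -0.022, -0.009 m / 0.5 = -0.018.

Emit:
move_arm --pt "0 0 0 0 -0.008 0 0" --pt "0 0 0 0 -0.014 0 0" --pt "0 0 0 0 -0.018 0 0" --pt "0 0 0 0 -0.022 0 0" --pt "0 0 0 0 -0.022 0 0"

```text
clock: 4.78
eef_pos: [484.5, 67.3, 97.4]
tcp_rot: [3.134, 0.0, 1.473]
contact_force: [15.5, -9.3, -19.4]
opening: 0.099
grasp_force: 38.9
```

Scaled: -0.16 m / 0.5 = -0.32, -0.12 m / 0.5 = -0.24.

Emit:
move_arm --pt "0 0 0 0 0.007 0 0" --pt "0 0 0 0 0.007 0 0.03" --pt "0 0 0 0 0.007 0 0.042" --pt "0 0 0 0 0.007 0 0.042" --pt "0 0 0 0 0.007 -0.08 0.042" --pt "0 0 0 0 0.007 -0.16 0.045" --pt "0 0 0 0 0.007 -0.24 0.06" --pt "0 0 0 0 0.007 -0.32 0.06"

```text
clock: 5.78
eef_pos: [483.7, 67.7, 258.7]
tcp_rot: [3.141, -0.0, 1.473]
contact_force: [0.4, 0.1, -0.1]
opening: 0.7
grasp_force: 0.0
```

```bash
python3 - <<'E'
from h import *
plan([(np.array([560,70,262]),down(0.0))])
E
```

```text
t 5.78 p [483.7  67.7 258.7] rpy [ 3.141 -0.     1.473] F [ 0.4  0.1 -0.1] open 0.7 g 0.0
[-0.0, -0.0, 1.473] [0.0097, 0.0757, -0.0032]
```

Scaled: 0.075 m / 0.5 = 0.15, 0.07 m / 0.5 = 0.14, 1.44 rad / 1.5708 = 0.9167.

Emit:
move_arm --pt "0 0 0.1146 0 0.02 0 0.05" --pt "0 0 0.2292 0 0.04 0 0.05" --pt "0 0 0.3438 0.02 0.06 0 0.05" --pt "0 0 0.4584 0.02 0.08 0 0.05" --pt "0 0 0.573 0.02 0.1 0 0.05" --pt "0 0 0.6875 0.02 0.12 0 0.05" --pt "0 0 0.8021 0.02 0.14 0 0.05" --pt "0 0 0.9167 0.02 0.15 0 0.05"

```text
clock: 6.78
eef_pos: [559.9, 70.3, 257.2]
tcp_rot: [-3.141, 0.0, 0.027]
contact_force: [0.8, -0.2, 0.3]
opening: 0.584
grasp_force: 0.0
```

Scaled: 0.03 rad / 1.5708 = 0.0191.

Emit:
move_arm --pt "0 0 0.0191 0 0 0 0.05" --pt "0 0 0.0191 0 0 0 0.05"

```text
clock: 7.02
eef_pos: [559.3, 70.2, 257.2]
tcp_rot: [-3.142, 0.0, 0.006]
contact_force: [0.1, 0.6, 0.0]
opening: 0.583
grasp_force: 0.0
```

```bash
python3 - <<'E'
from h import *
from rig import grab_frame
import cv2
plan([])
c=camera_params("wrist");np.save("pics/w2T.npy",c["world_from_camera"])
p,d=grab_frame("wrist");cv2.imwrite("pics/w2.png",p[:,:,::-1])
print(sensors.sense()["qpos"])
E
```

```text
t 7.03 p [559.3  70.2 257.2] rpy [-3.142  0.     0.006] F [0.1 0.6 0. ] open 0.583 g 0.0
[1.22259954e-01 2.33536267e-01 1.73801437e+00 1.17471073e-04
 1.17025119e+00 1.68706220e+00]
```

View pics/w2.png

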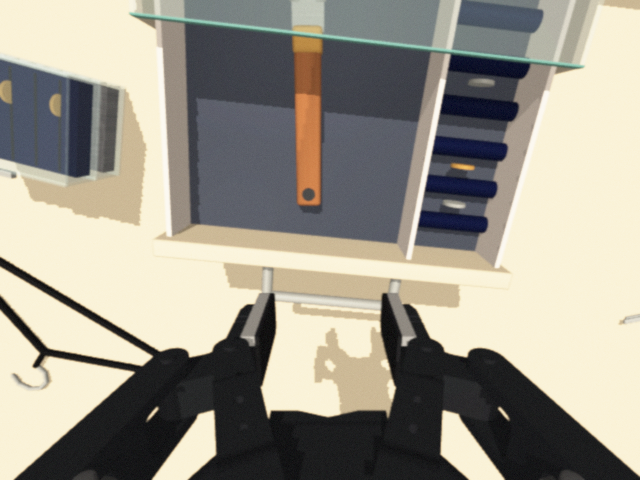

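The drawer is fully out. The handle runs from its end at (309,205) up to the ferrule at about (308,50), with the clear-top edge crossing the ferrule.

```bash
python3 - <<'E'
from h import *
import cv2
np.set_printoptions(precision=1,suppress=True)
p=cv2.imread("pics/w2.png");h=cv2.cvtColor(p,cv2.COLOR_BGR2HSV)
m=(h[...,0]<17)&(h[...,1]>140)&(h[...,2]>60);m[:,:280]=0;m[:,340:]=0
for r in (60,90,120,150,180,198):
    c=np.where(m[r])[0];a=onz("wrist",c.min(),r+.5,100);b=onz("wrist",c.max()+1,r+.5,100);print(r,c.min(),c.max(),(a+b)/2,np.linalg.norm(a-b))
r=np.where(m.any(1))[0];print(r.min(),r.max())
for n,u,v,z in [("hEndTop",309,r.max()+1,100),("topA",135,14,145),("topB",580,68,145),("panInA",170,234,137),("panInB",509,270,137),("ferr",308,51,100)]:
    w=onz("wrist",u,v,z);print(n,w,Rot.from_euler('z',-UY).apply(w-U0))
E
```

```text
60 295 320 [695.6  87.6 100. ] 20.931068297182133
90 296 320 [673.4  87.4 100. ] 20.651570379748424
120 296 320 [650.1  87.7 100. ] 21.205362200603876
150 297 320 [625.5  87.6 100. ] 20.91801971711833
180 297 320 [599.5  87.9 100. ] 21.510744095204178
198 298 319 [583.2  88.  100. ] 20.05921597539637
44 204
hEndTop [577.2  88.1 100. ] [-122.6   28.2  100. ]
topA [714.2 198.6 145. ] [  3.2 151.3 145. ]
topB [ 684.1 -101.9  145. ] [   2.1 -150.7  145. ]
panInA [560.1 201.3 137. ] [-150.5  139.2  137. ]
panInB [529.7 -84.8 137. ] [-153.3 -148.5  137. ]
ferr [702.3  87.5 100. ] [  2.1  39.6 100. ]
```

Scaled: 0.15 m / 0.5 = 0.3, 0.093 m / 0.5 = 0.186.

Emit:
move_arm --pt "0 0 0 0.06 -0.012 0 0.05" --pt "0 0 0 0.12 -0.024 0 0.05" --pt "0 0 0 0.186 -0.034 0 0.05" --pt "0 0 0 0.186 -0.034 0.08 0.05" --pt "0 0 0 0.186 -0.034 0.16 0.05" --pt "0 0 0 0.186 -0.034 0.24 0.05" --pt "0 0 0 0.186 -0.034 0.28 0.05" --pt "0 0 0 0.186 -0.034 0.3 0.05"

```text
clock: 8.07
eef_pos: [652.4, 87.5, 106.7]
tcp_rot: [3.142, 0.001, 0.004]
contact_force: [-0.5, 0.1, 1.4]
opening: 0.588
grasp_force: 0.0
```

Scaled: 0.019 m / 0.5 = 0.038, 0.018 m / 0.5 = 0.036.

Emit:
move_arm --pt "0 0 0 0 0 0.016 0.05" --pt "0 0 0 0 0 0.028 0.05" --pt "0 0 0 0 0 0.036 0.045" --pt "0 0 0 0 0 0.038 0.045"

```text
clock: 8.57
eef_pos: [652.7, 87.4, 88.4]
tcp_rot: [-3.142, -0.0, 0.003]
contact_force: [-0.8, 0.8, 0.8]
opening: 0.525
grasp_force: 0.0
```

Scaled: 0.002 m / 0.5 = 0.004.

Emit:
move_arm --pt "0 0 0 0 0 0.004 0.03" --pt "0 0 0 0 0 0.004 0.01" --pt "0 0 0 0 0 0.004 0" --pt "0 0 0 0 0 0.004 0" --pt "0 0 0 0 0 0.004 0" --grip_force 70

```text
clock: 9.2
eef_pos: [652.8, 87.4, 86.5]
tcp_rot: [-3.142, -0.0, 0.003]
contact_force: [1.0, 0.8, 3.2]
opening: 0.237
grasp_force: 68.9
```

Scaled: -0.008 m / 0.5 = -0.016, -0.003 m / 0.5 = -0.006.

Emit:
move_arm --pt "0 0 0 0 0 -0.006 0" --pt "0 0 0 0 0 -0.012 0" --pt "0 0 0 0 0 -0.016 0" --pt "0 0 0 0 0 -0.016 0"

```text
clock: 9.7
eef_pos: [652.7, 87.5, 94.5]
tcp_rot: [-3.142, -0.0, 0.003]
contact_force: [0.1, 0.2, -1.3]
opening: 0.236
grasp_force: 68.5
```

```bash
python3 - <<'E'
from h import *
X0,Z0=652.6,94.0   # TCP x,z held level at lift; blade end underside in TCP offsets: +194.5 x, zoff
s=sensors.sense();p=s["eef_pos"]
b0=np.array([847.,0,84+p[2]-86.4]); off=p*[1,0,1]-b0   # TCP minus blade end
tg=[]
for B,zb,th in [(146,91,10),(128,90,12),(108,89,14),(60,92,17),(-20,112,17),(-40,170,17),(-40,250,0)]:
    R=Rot.from_rotvec([0,np.radians(th),0]); q=np.array([701+B,p[1],zb])+R.apply(off)
    tg.append((q,R*down(0.003)));print(B,zb,th,np.round(q,1),"top@edge",round(zb+max(B,0)*np.tan(np.radians(th))+16/np.cos(np.radians(th)),1),"bottom@panel",round(zb+(B+160)*np.tan(np.radians(th)),1))
plan(tg)
E
```

```text
146 91 10 [656.1  87.5 127.1] top@edge 133.0 bottom@panel 145.0
128 90 12 [639.4  87.5 132.7] top@edge 133.6 bottom@panel 151.2
108 89 14 [621.   87.5 138.3] top@edge 132.4 bottom@panel 155.8
60 92 17 [575.9  87.5 151.1] top@edge 127.1 bottom@panel 159.3
-20 112 17 [495.9  87.5 171.1] top@edge 128.7 bottom@panel 154.8
-40 170 17 [475.9  87.5 229.1] top@edge 186.7 bottom@panel 206.7
-40 250 0 [466.7  87.5 252.4] top@edge 266.0 bottom@panel 250.0
t 9.7 p [652.7  87.5  94.5] rpy [-3.142e+00 -0.000e+00  3.000e-03] F [ 0.1  0.2 -1.3] open 0.236 g 68.5
[0.0, -0.175, -0.0] [0.0034, 0.0, -0.0326]
[0.001, -0.21, -0.0] [-0.0132, -0.0, -0.0383]
[0.001, -0.245, -0.0] [-0.0316, -0.0001, -0.0439]
[0.001, -0.297, -0.0] [-0.0768, -0.0002, -0.0567]
[0.001, -0.297, -0.0] [-0.1568, -0.0004, -0.0767]
[0.001, -0.297, -0.0] [-0.1768, -0.0005, -0.1347]
[-0.0, -0.0, -0.0] [-0.186, -0.0005, -0.158]
```

Scaled: -0.0385 m / 0.5 = -0.077, 0.001 m / 0.5 = 0.002, -0.21 rad / 1.5708 = -0.1337.

Emit:
move_arm --pt "0 -0.0255 0 0.002 0 -0.015 0" --pt "0 -0.0541 0 0.003 0 -0.032 0" --pt "0 -0.0828 0 0.005 0 -0.048 0" --pt "0 -0.1114 0 0.007 0 -0.065 0" --pt "0 -0.1241 0 -0.01 0 -0.071 0" --pt "0 -0.1337 0 -0.026 0 -0.077 0" --pt "0 -0.1337 0 -0.026 0 -0.077 0"

```text
clock: 10.58
eef_pos: [638.7, 87.4, 132.7]
tcp_rot: [3.142, 0.211, 0.003]
contact_force: [-0.1, 0.6, -1.8]
opening: 0.235
grasp_force: 68.5
```

```bash
python3 - <<'E'
from h import *
from rig import grab_frame
import cv2
a=grab_frame("side")[0];b=grab_frame("scene")[0]
a=cv2.resize(a[130:330,120:360,::-1],None,fx=1.65,fy=1.65);b=cv2.resize(b[200:400,230:470,::-1],None,fx=1.65,fy=1.65)
cv2.imwrite("pics/t1.png",cv2.convertScaleAbs(np.hstack([a,b]),alpha=1.5))
tg=[]
for q,th in [([621,87.5,138.3],14),([576,87.5,151],17),([496,87.5,171],17),([476,87.5,229],17),([467,87.5,275],0)]:
    tg.append((q,Rot.from_rotvec([0,np.radians(th),0])*down(0.003)))
plan(tg)
E
```

```text
t 10.68 p [639.3  87.4 132.8] rpy [3.142e+00 2.100e-01 3.000e-03] F [-0.5 -0.2 -0.3] open 0.234 g 68.5
[0.001, -0.035, -0.0] [-0.0191, -0.0002, -0.0016]
[0.001, -0.087, -0.0] [-0.0657, -0.0003, -0.0047]
[0.001, -0.087, -0.0] [-0.1481, -0.0005, -0.0076]
[0.001, -0.087, -0.0] [-0.1798, -0.0006, -0.0601]
[0.0, 0.21, -0.0] [-0.1981, -0.0006, -0.1033]
```

View pics/t1.png

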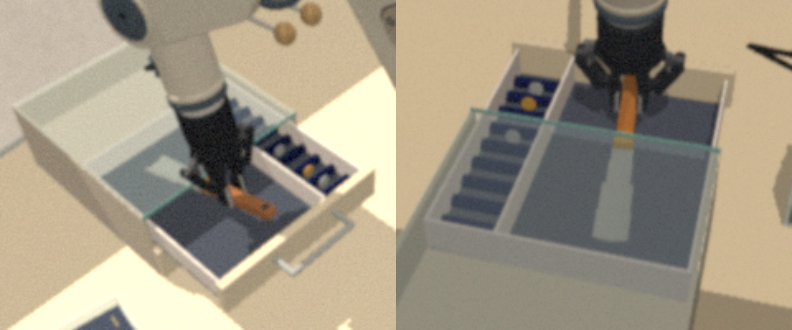

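The picture shows the shoehorn held and tilted, handle end up at left-view (268,210) and the blade still under the clear top. The contact force is near zero, so I'll draw it out diagonally.

Scaled: -0.15 m / 0.5 = -0.3, -0.001 m / 0.5 = -0.002, -0.087 rad / 1.5708 = -0.0554.

Emit:
move_arm --pt "0 -0.0127 0 -0.02 0 -0.002 0" --pt "0 -0.0223 0 -0.038 0 -0.003 0" --pt "0 -0.0382 0 -0.084 0 -0.006 0" --pt "0 -0.0554 0 -0.132 0 -0.009 0" --pt "0 -0.0554 0 -0.18 0 -0.011 0" --pt "0 -0.0554 0 -0.228 0 -0.013 0" --pt "0 -0.0554 0 -0.28 0 -0.015 0" --pt "0 -0.0554 0 -0.3 0 -0.016 0"

```text
clock: 11.68
eef_pos: [492.6, 87.0, 172.7]
tcp_rot: [-3.142, 0.298, 0.003]
contact_force: [-0.5, 0.6, -1.6]
opening: 0.238
grasp_force: 68.5
```

```bash
python3 - <<'E'
from h import *
from rig import grab_frame
import cv2
a=grab_frame("side")[0];b=grab_frame("scene")[0]
a=cv2.resize(a[130:330,120:360,::-1],None,fx=1.65,fy=1.65);b=cv2.resize(b[160:360,230:470,::-1],None,fx=1.65,fy=1.65)
cv2.imwrite("pics/t2.png",cv2.convertScaleAbs(np.hstack([a,b]),alpha=1.5))
tg=[]
for q,th in [([485,87.5,180],17),([485,87.5,240],17),([485,87.5,290],0)]:
    tg.append((q,Rot.from_rotvec([0,np.radians(th),0])*down(0.003)))
plan(tg)
E
```

```text
t 11.78 p [493.7  87.  172.6] rpy [-3.142e+00  2.970e-01  3.000e-03] F [ 0.2  0.5 -1.4] open 0.236 g 68.5
[0.001, 0.0, -0.0] [-0.0105, -0.0005, -0.0046]
[0.001, 0.0, -0.0] [-0.0281, -0.0005, -0.0619]
[-0.0, 0.297, 0.0] [-0.0427, -0.0005, -0.1098]
```

View pics/t2.png

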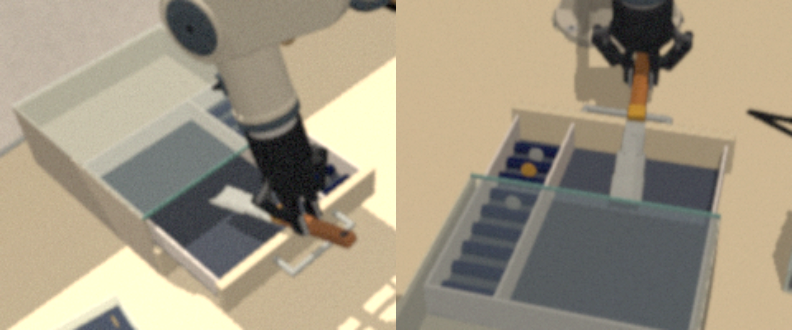

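The blade end, at left-view (215,200), is now clear of the top's edge. I'll draw it 20 mm further, raise it straight up, then level it.

Scaled: -0.105 m / 0.5 = -0.21, -0.095 m / 0.5 = -0.19.

Emit:
move_arm --pt "0 0 0 -0.024 0 0 0" --pt "0 0 0 -0.044 0 0 0" --pt "0 0 0 -0.054 0 -0.03 0" --pt "0 0 0 -0.064 0 -0.07 0" --pt "0 0 0 -0.076 0 -0.11 0" --pt "0 0 0 -0.088 0 -0.15 0" --pt "0 0 0 -0.1 0 -0.19 0" --pt "0 0 0 -0.106 0 -0.21 0"

```text
clock: 12.78
eef_pos: [475.4, 87.0, 289.6]
tcp_rot: [-3.141, 0.295, 0.003]
contact_force: [0.2, 0.6, -1.6]
opening: 0.238
grasp_force: 68.6
```

```bash
python3 - <<'E'
from h import *
plan([([475,87.5,310],down(0.003))])
E
```

```text
t 12.78 p [475.4  87.  289.6] rpy [-3.141e+00  2.950e-01  3.000e-03] F [ 0.2  0.6 -1.6] open 0.238 g 68.6
[-0.0, 0.295, -0.0] [-0.0063, -0.0005, -0.0194]
```

Scaled: -0.0195 m / 0.5 = -0.039, -0.019 m / 0.5 = -0.038, 0.296 rad / 1.5708 = 0.1884.

Emit:
move_arm --pt "0 0.0382 0 -0.002 0 -0.008 0" --pt "0 0.0764 0 -0.004 0 -0.016 0" --pt "0 0.1146 0 -0.008 0 -0.024 0" --pt "0 0.1528 0 -0.01 0 -0.032 0" --pt "0 0.1783 0 -0.012 0 -0.038 0" --pt "0 0.1884 0 -0.012 0 -0.039 0" --pt "0 0.1884 0 -0.012 0 -0.039 0" --pt "0 0.1884 0 -0.012 0 -0.039 0"

```text
clock: 13.78
eef_pos: [474.7, 86.9, 308.0]
tcp_rot: [3.142, 0.002, 0.003]
contact_force: [0.2, -1.0, -2.2]
opening: 0.24
grasp_force: 68.5
```

```bash
python3 - <<'E'
from h import *
from rig import grab_frame
import cv2
plan([])
b,d=grab_frame("scene");cv2.imwrite("pics/f.png",cv2.convertScaleAbs(b[:,:,::-1],alpha=1.4));np.save("pics/fd.npy",d)
a,da=grab_frame("side")
h=cv2.cvtColor(b,cv2.COLOR_RGB2HSV);m=(h[...,0]<17)&(h[...,1]>140)&(h[...,2]>50);m[:100]=0;m[330:]=0;m[:,:250]=0;m[:,450:]=0
c=camera_params("scene");K=np.array(c["camera_matrix"]);T=np.array(c["world_from_camera"])
v,u=np.where(m&(d>0));P=np.c_[u+.5,v+.5,np.ones(len(u))]@np.linalg.inv(K).T*d[v,u][:,None];P=P@T[:3,:3].T+T[:3,3]
P=P[(P[:,2]>250)&(abs(P[:,1]-88)<30)]
print(len(P),np.round(P.min(0)),np.round(P.max(0)))
if len(P)>20:
    print("pitch deg",np.degrees(np.arctan(np.polyfit(P[:,0],P[:,2],1)[0])))
# all points in a box round the expected shoehorn
v,u=np.where(d>0);Q=np.c_[u+.5,v+.5,np.ones(len(u))]@np.linalg.inv(K).T*d[v,u][:,None];Q=Q@T[:3,:3].T+T[:3,3]
Q=Q[(Q[:,0]>500)&(Q[:,0]<720)&(abs(Q[:,1]-87)<25)&(Q[:,2]>220)&(Q[:,2]<360)]
for x in range(500,720,20):
    q=Q[(Q[:,0]>=x)&(Q[:,0]<x+20)]
    if len(q):print(x,len(q),np.round(np.median(q,0),1))
E
```

```text
t 13.78 p [474.7  86.9 308. ] rpy [3.142e+00 2.000e-03 3.000e-03] F [ 0.2 -1.  -2.2] open 0.24 g 68.5
200 [406.  76. 315.] [522.  97. 323.]
pitch deg -0.16387707379350736
500 48 [512.   86.3 318.5]
520 54 [531.4  87.8 319.1]
540 126 [543.5  86.  308.4]
560 70 [570.5  86.6 306.9]
580 92 [591.5  85.7 307. ]
600 104 [610.4  85.5 306.4]
620 111 [630.6  85.9 306.8]
640 121 [650.   87.3 306.7]
660 79 [665.1  86.6 306.4]
```

View pics/f.png

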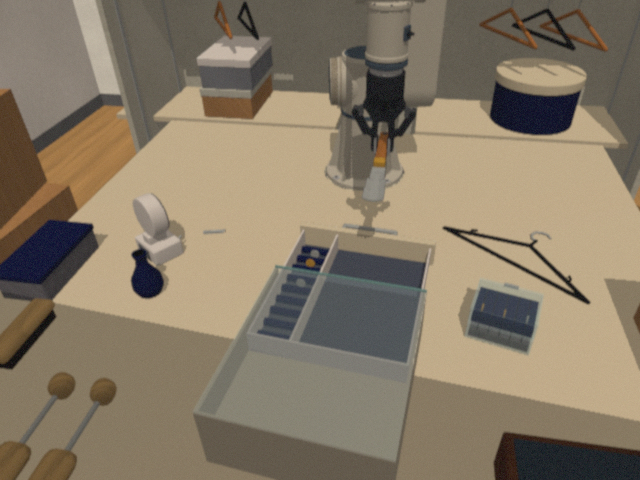

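Emit:
move_arm --pt "0 0 0 0 0 0 0" --pt "0 0 0 0 0 0 0" --pt "0 0 0 0 0 0 0" --pt "0 0 0 0 0 0 0"

```text
clock: 14.38
eef_pos: [474.6, 86.9, 308.2]
tcp_rot: [-3.142, 0.001, 0.003]
contact_force: [-0.2, 0.3, 0.3]
opening: 0.234
grasp_force: 68.5
```

```bash
python3 - <<'E'
from h import *
from rig import grab_frame
for n in ("side","scene"):
    ps=[]
    d=np.median([grab_frame(n)[1] for _ in range(3)],0)
    c=camera_params(n);K=np.array(c["camera_matrix"]);T=np.array(c["world_from_camera"])
    v,u=np.where(d>0);Q=np.c_[u+.5,v+.5,np.ones(len(u))]@np.linalg.inv(K).T*d[v,u][:,None];Q=Q@T[:3,:3].T+T[:3,3]
    q=Rot.from_euler('z',-UY).apply(Q-U0)
    s=q[(abs(q[:,1])<130)&(q[:,2]>133)&(q[:,2]<142)&(q[:,0]<-100)&(q[:,0]>-230)]
    print(n,"panel top",len(s),np.round(np.percentile(s[:,0],[2,50,98]),1) if len(s) else "")
    s=q[(abs(q[:,1]-3)<50)&(q[:,2]>113)&(q[:,2]<126)&(q[:,0]<-190)&(q[:,0]>-240)]
    print(" bar",len(s),np.round(np.percentile(s[:,0],[2,50,98]),1) if len(s) else "")
    s=q[(abs(q[:,1])<130)&(q[:,2]>141)&(q[:,2]<149)&(q[:,0]<60)&(q[:,0]>-60)]
    print(" top sheet",len(s),np.round(np.percentile(s[:,0],[0,2,50]),1) if len(s) else "")
plan([])
E
```

```text
side panel top 523 [-177.1 -169.8 -161.4]
 bar 162 [-220.1 -217.  -211.1]
 top sheet 1535 [-5.1 -1.8 26.7]
scene panel top 424 [-171.3 -162.6 -155.2]
 bar 135 [-212.5 -207.6 -203.6]
 top sheet 2494 [ 1.6  3.8 32.4]
t 14.68 p [474.6  86.9 308.2] rpy [3.142e+00 1.000e-03 3.000e-03] F [-0.1  0.2 -2.1] open 0.239 g 68.5
```

The panel stands 175–176 mm in front of the top's edge in both views, so the drawer is at its stop. The shoehorn is level at z ≈ 306 mm, so I'll hand the job in.

```bash
python3 -c "
from rig import order
print(order.sign_off())"
```

```text
the job is handed in; nothing more can be done
None
```

I handed the job in at about 15 s on the robot's clock: the top drawer is out at its stop, the bottom drawer was not touched, and the gripper holds the shoehorn level and still about 16 cm above the unit's top.

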